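# Find the warped print by rocking it on the inspection plate

## Task

One of the three printed lids on the inspection plate has a warped underside. Find it by feel: with closed fingers press gently on top of a lid's near end for half a second, then on its far end for half a second, to find the one that rocks. Set the warped lid down gently, grip bar up, lengthwise flat in the reject tray and let go; leave the two good lids where they lie on the plate and do not disturb anything else.

Things in the scene. Friction and masses are not known exactly. Their poses are not given: they have to be found in the camera images.
- plate: inspection plate: dark flat metal slab on a white base with stiff rubber feet, 300 (x) x 380 (y) x 50 mm high; stays in place but gives 1 mm per 30 N of downward force; origin at the centre of its underside on the desk, its flat top 50 mm above that. The three lids stand side by side along its y, about 40 mm from its middle towards the robot. The long way of each lid points roughly away from the robot
- lid_a_center (a point): middle of lid a, one of three grey printed lids that look alike: plate 120 long (its x) x 80 (y) x 10 mm thick, about 0.12 kg, with an upright flat-sided grip bar in the middle of its top, 12 mm thick along x, 50 mm long along y, 28 mm high. This point is 19 mm above the lid's underside (half its height). x points to the far end, z up. Rests level, bar up, on the plate
- lid_a_near (a point): point on the flat top of lid a, 52 mm from its middle towards its near end (robot's side), 10 mm above its underside at rest: where to press the near end
- lid_a_far (a point): point on the flat top of lid a, 52 mm from its middle towards its far end: where to press the far end
- lid_b_center (a point): middle of lid b, one of three grey printed lids that look alike: plate 120 long (its x) x 80 (y) x 10 mm thick, about 0.12 kg, with an upright flat-sided grip bar in the middle of its top, 12 mm thick along x, 50 mm long along y, 28 mm high. This point is 19 mm above the lid's underside (half its height). x points to the far end, z up. Rests level, bar up, on the plate
- lid_b_near (a point): point on the flat top of lid b, 52 mm from its middle towards its near end (robot's side), 10 mm above its underside at rest: where to press the near end
- lid_b_far (a point): point on the flat top of lid b, 52 mm from its middle towards its far end: where to press the far end
- lid_c_center (a point): middle of lid c, one of three grey printed lids that look alike: plate 120 long (its x) x 80 (y) x 10 mm thick, about 0.12 kg, with an upright flat-sided grip bar in the middle of its top, 12 mm thick along x, 50 mm long along y, 28 mm high. This point is 19 mm above the lid's underside (half its height). x points to the far end, z up. Rests level, bar up, on the plate
- lid_c_near (a point): point on the flat top of lid c, 52 mm from its middle towards its near end (robot's side), 10 mm above its underside at rest: where to press the near end
- lid_c_far (a point): point on the flat top of lid c, 52 mm from its middle towards its far end: where to press the far end
- lid_a: lid a, origin at the centre of its underside. Two lids are flat and sink only with the plate (under 0.5 mm at 8 N); one, equally high and level at rest, stands on a 16 mm wide band across its middle, its underside curling up 5 mm to both ends: about 1 N on an end tips it 0.096 rad, so a finger pressing 52 mm out sinks 3 to 5 mm before firm resistance. Brittle: at most 30 N against the plate, 40 N against the tray; do not drop it over 10 mm
- lid_b: lid b, origin at the centre of its underside. Two lids are flat and sink only with the plate (under 0.5 mm at 8 N); one, equally high and level at rest, stands on a 16 mm wide band across its middle, its underside curling up 5 mm to both ends: about 1 N on an end tips it 0.096 rad, so a finger pressing 52 mm out sinks 3 to 5 mm before firm resistance. Brittle: at most 30 N against the plate, 40 N against the tray; do not drop it over 10 mm
- lid_c: lid c, origin at the centre of its underside. Two lids are flat and sink only with the plate (under 0.5 mm at 8 N); one, equally high and level at rest, stands on a 16 mm wide band across its middle, its underside curling up 5 mm to both ends: about 1 N on an end tips it 0.096 rad, so a finger pressing 52 mm out sinks 3 to 5 mm before firm resistance. Brittle: at most 30 N against the plate, 40 N against the tray; do not drop it over 10 mm
- tray: fixed white open reject tray, 146 (x) x 130 (y) x 15 mm high, walls and floor 5 mm thick (inside 136 x 120); origin at the centre of its underside on the desk, axes along its sides. A 2.5 mm high, 22 mm wide ledge runs across the floor at each x end. A lid lies in it lengthwise along the tray's x (8 mm to spare at each end, 20 mm at each side): a flat lid on the ledges, the warped one lower, its middle on the floor
- gauge: steel gauge block 35 x 30 x 20 mm on the far part of the inspection plate; a bystander, origin at its underside or middle; leave it alone
- bracket: small black printed angle bracket 30 x 40 x 30 mm on the far part of the plate; a bystander, origin at its underside or middle; leave it alone
- nozzle_tin: round metal tin 40 mm across, 25 mm high, on the far part of the plate; a bystander, origin at its underside or middle; leave it alone
- scraper: small scraper 105 mm long, 18 mm high, lying on the desk beyond the tray; a bystander, origin at its underside or middle; leave it alone
- driver: screwdriver lying on the desk left of the plate; a bystander, origin at its underside or middle; leave it alone

How it is judged (in metres and radians):
On the way, in this order (a step that is already met when the one before it is completed fails the run):
1. a lid is rocked by a press on its near end until that end lands on the plate (only the warped one can) (((height (world z) of lid_a_near below 0.0564 m and height (world z) of lid_a_far above 0.064 m and contact force between the fingers and lid_a above 0.5 N and contact force between lid_a and plate above 1 N) or (height (world z) of lid_b_near below 0.0564 m and height (world z) of lid_b_far above 0.064 m and contact force between the fingers and lid_b above 0.5 N and contact force between lid_b and plate above 1 N) or (height (world z) of lid_c_near below 0.0564 m and height (world z) of lid_c_far above 0.064 m and contact force between the fingers and lid_c above 0.5 N and contact force between lid_c and plate above 1 N))), for 0.2 s.
2. then it is rocked by a press on its far end until that end lands (((height (world z) of lid_a_far below 0.0564 m and height (world z) of lid_a_near above 0.064 m and contact force between the fingers and lid_a above 0.5 N and contact force between lid_a and plate above 1 N) or (height (world z) of lid_b_far below 0.0564 m and height (world z) of lid_b_near above 0.064 m and contact force between the fingers and lid_b above 0.5 N and contact force between lid_b and plate above 1 N) or (height (world z) of lid_c_far below 0.0564 m and height (world z) of lid_c_near above 0.064 m and contact force between the fingers and lid_c above 0.5 N and contact force between lid_c and plate above 1 N))), for 0.2 s.
At the end, for the whole second after the job is handed in: One lid, the warped one, lies at rest, grip bar up and lengthwise (within 0.4 rad) in the tray, its middle within 30 mm of the tray's and down on the floor, where a flat lid would stand 2.5 mm higher on the ledges; the other two lie level and at rest on the plate within 30 mm of where they started (((z of lid_a in the frame of tray between 0.003 and 0.0067 m and horizontal distance between lid_a and tray below 0.03 m and angle between lid_a's own z axis and vertical below 0.13 rad and angle between the x axis of lid_a and the x axis of tray, either way round below 0.4 rad and distance of each of lid_b, lid_c from where it was at the start of the episode below 0.03 m and angle between each of lid_b, lid_c's own z axis and vertical below 0.03 rad) or (z of lid_b in the frame of tray between 0.003 and 0.0067 m and horizontal distance between lid_b and tray below 0.03 m and angle between lid_b's own z axis and vertical below 0.13 rad and angle between the x axis of lid_b and the x axis of tray, either way round below 0.4 rad and distance of each of lid_a, lid_c from where it was at the start of the episode below 0.03 m and angle between each of lid_a, lid_c's own z axis and vertical below 0.03 rad) or (z of lid_c in the frame of tray between 0.003 and 0.0067 m and horizontal distance between lid_c and tray below 0.03 m and angle between lid_c's own z axis and vertical below 0.13 rad and angle between the x axis of lid_c and the x axis of tray, either way round below 0.4 rad and distance of each of lid_a, lid_b from where it was at the start of the episode below 0.03 m and angle between each of lid_a, lid_b's own z axis and vertical below 0.03 rad)) and linear speed of each of lid_a, lid_b, lid_c below 0.02 m/s); the robot touches nothing.
It fails at once if a lid is pressed against the plate with more than 30 N or the tray with more than 40 N (contact force between any of lid_a, lid_b, lid_c and plate above 30 N or contact force between any of lid_a, lid_b, lid_c and tray above 40 N).
It fails at once if a lid is dropped (moves faster than 0.5 m/s with no finger on it) ((linear speed of lid_a above 0.5 m/s and contact force between the fingers and lid_a below 0.1 N) or (linear speed of lid_b above 0.5 m/s and contact force between the fingers and lid_b below 0.1 N) or (linear speed of lid_c above 0.5 m/s and contact force between the fingers and lid_c below 0.1 N)).
It fails at once if a bystander is disturbed (moved more than 30 mm) (distance of any of gauge, bracket, nozzle_tin, scraper, driver from where it was at the start of the episode above 0.03 m).
It also fails if it takes over 72 s, if anything falls off the work surface, if the arm or the gripper's body presses on something with over 40 N, if the wrist force passes 120 N, or if a joint passes its speed limit or range.

## Robot

A 6-joint arm with a two-finger parallel gripper is mounted at the origin on the work surface. World frame = base frame: x ahead of the robot, y to its left, z up, the work surface at z = 0. Lengths are in m, angles in degrees, forces in N, time in s.
With the tool pointing down it reaches from about 0.4 to 0.825 m from the base axis. Payload 7 kg.
Tool frame: the origin (TCP) lies at the very end of the fingers, on their centre line; the grasp point (between the pads) lies 19 mm behind it; x points along the fingers, y is the direction in which the jaws open and shut, and the axes are right-handed (so a half turn about x gives the same grasp; the last joint's range is limited). The gripper opens to 88 mm and grips with 3 to 60 N. Pads are 19 mm wide; open, the fingers measure 130 mm over their backs; the gripper's body (78 mm by 193 mm) begins 47 mm behind the grasp point.
Start: joints at [-52.133, 20.546, 0.682, 0, -70.136, -16.507], TCP at [0.246, -0.629, 0.227] pointing down, gripper open.
Joint ranges: [-176.03, 176.03], [-82.01, 121.73], [-58.28, 71.71], [-173.87, 95.51], [-174.79, -0.11], [-173.66, 173.66]. Speed limits (degrees/s): [136.94, 136.94, 172.46, 180, 180, 180].

## Interface

Orientations are given as [roll, pitch, yaw] about the fixed x, y, z axes, in that order (R = Rz(yaw) Ry(pitch) Rx(roll)).
In Python, from plant import * gives the robot as it stands. The module is installed in compiled form; this text tells all that it offers.
- The arm moves only by the shell command python3 -m creep 'ROWS' [FORCE]. ROWS is a JSON object of lists of equal length, an entry for each row: "jaw": the closure, from -1 (fully open) to 1 (shut); "translation": the shift along the tool's x, y, z in m, a list of three; "roll": the turn about the tool's x in rad. A call has exactly 10 rows; each row shifts and turns the commanded pose from where the row before left it, along the tool's axes as they then stand; what a row does not reach is not made up. A row lasts 1/10 s, in which the tool goes at most 50 mm and 8.59 degrees, less where a joint would pass 70% of its speed; a pose out of reach is approached as far as the arm can. A call with a gripper value outside its range is refused whole. The fingers move at their own pace and stop on an object; FORCE is the grip in N (left out, the last holds). Time passes only in rows, so rows that do not move let the fingers close, or fill a call up. It gives the time, the measured TCP pose, the force and the opening at its end, in the units of the state.
- get_state(): the state, without advancing time (a new reading comes with each control period).
- capture(name): name is "scene" or "side" or "wrist"; returns a dict with "image" (480x640x3 uint8, red, green, blue), "fovy" (degrees; the focal length in pixels is half the picture's height over the tangent of half this angle, whatever the lens; pixels are square), "cx", "cy" (the principal point, pixels), "pose" (4x4, takes a point from camera to world coordinates); the wrist camera has in their place "tool_from_camera" (4x4, takes a point from camera to tool coordinates, whose origin is the TCP and whose axes are the tool frame's). Camera axes: x right, y up, looking along -z (the intrinsics and any distortion apply to the point x, -y, -z); pixel columns grow to the right and rows downward; lengths in m; the calibration is good to about 2 mm. A picture is of the moment at which its call begins: read the wrist's pose just before it. There is no depth.
- close_job(): hands the job in, once; it reports no verdict.
The state is a dict: "time_s": time; "joints": joint angles; "qd": joint speeds; "joint_torque": joint torques, N m; "tcp_pos": TCP position; "eef_rot": TCP orientation; "contact_force": force on the tool from outside, world axes, zero at the start; "moment": the same for the moment, N m; "gripper_width": finger opening in m.
Only numpy, scipy, OpenCV 4.12 (cv2) and the standard library are available. Lean on these libraries where they do the work, as an engineer would, in place of code of your own. Each camera call takes 0.05 s, during which the arm holds its last target.

## Working session

There is one attempt and no reset: what is moved stays moved. The work goes in short steps, Python scripts to look and compute and a shell command to move; the robot and the scene stay as the last step left them, time stands still between calls to the robot, and variables do not carry over. Pictures are saved under pics/ and viewed, and the job is handed in when it is done.

```bash
mkdir -p pics; ls; python3 - <<'E'
from plant import *
import cv2,numpy as np
s=get_state();print(s)
for n in ["scene","side","wrist"]:
    c=capture(n);cv2.imwrite(f"pics/{n}0.png",c["image"][:,:,::-1])
    print(n,{k:(np.round(v,4).tolist() if not isinstance(v,(float,int)) else v) for k,v in c.items() if k!="image"})
E
```

```text
pics
{'time_s': 0.0, 'joints': array([-5.21328413e+01,  2.05913609e+01,  6.33783643e-01, -1.94434940e-02,
       -7.01355280e+01, -1.65090244e+01]), 'qd': array([-0.026136  , -0.06387193, -0.05499476, -0.00600993, -0.07691354,
       -0.11106555]), 'joint_torque': array([-6.37036428e-04, -5.82716954e+01,  2.93052721e+01,  6.99712291e+00,
        6.82882121e-03, -1.67053158e-04]), 'tcp_pos': array([ 0.24565034, -0.62819153,  0.22562573]), 'eef_rot': array([ 95.40362543,  89.905117  , 116.75513804]), 'contact_force': array([0.11937347, 0.14429643, 0.19361047]), 'moment': array([-0.0097716 ,  0.00415098,  0.0218299 ]), 'gripper_width': 0.08796493203196955}
scene {'fovy': 55.84974750261944, 'cx': 321.6271444211716, 'cy': 244.2411982611767, 'pose': [[-0.379, -0.6312, 0.6768, 1.229], [0.9253, -0.2477, 0.2871, 0.3004], [-0.0136, 0.735, 0.6779, 0.6929], [0.0, 0.0, 0.0, 1.0]]}
side {'fovy': 56.76768332731373, 'cx': 317.51764601976845, 'cy': 243.4838938478877, 'pose': [[-0.9139, 0.2871, -0.2872, 0.2866], [-0.4058, -0.6679, 0.6238, 0.6869], [-0.0127, 0.6866, 0.7269, 0.8579], [0.0, 0.0, 0.0, 1.0]]}
wrist {'fovy': 62.30020578503579, 'cx': 318.54636299444417, 'cy': 243.64219957526515, 'tool_from_camera': [[0.0002, 0.2754, -0.9613, -0.1581], [1.0, 0.0, 0.0002, 0.0001], [0.0001, -0.9613, -0.2754, -0.0743], [0.0, 0.0, 0.0, 1.0]]}
```

View pics/scene0.png

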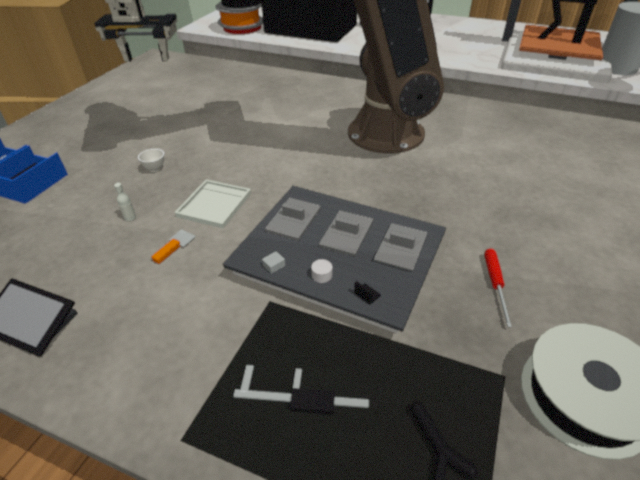

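View pics/side0.png

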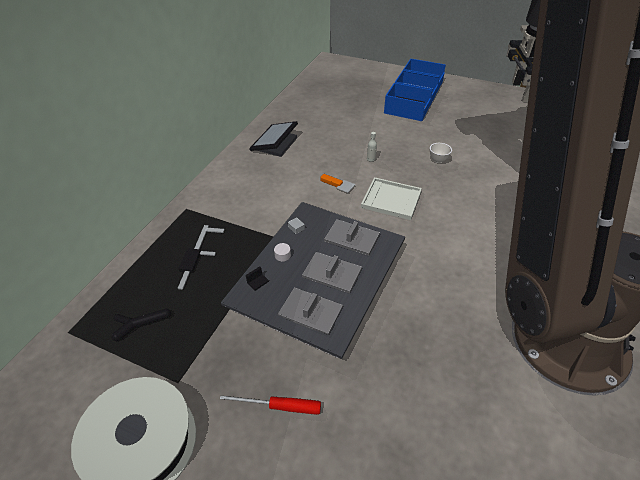

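View pics/wrist0.png

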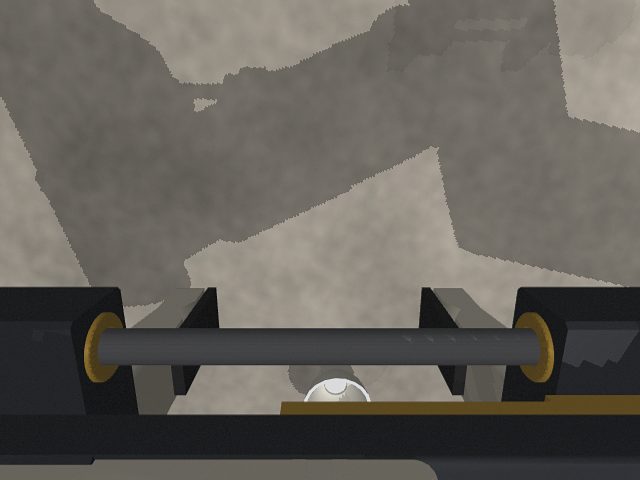

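Scene: lids at about (293,217), (346,232), (402,246), tray (213,203). Side: lids at (350,237), (332,271), (311,311), tray (392,197). Next I'll segment them.

```bash
cat > h.py <<'E'
from plant import *
import cv2,numpy as np
def rays(c,uv,T=None):
    T=c["pose"] if T is None else T
    h=c["image"].shape[0];f=h/2/np.tan(np.radians(c["fovy"])/2)
    uv=np.atleast_2d(uv).astype(float)
    d=np.c_[(uv[:,0]-c["cx"])/f,-(uv[:,1]-c["cy"])/f,-np.ones(len(uv))]
    return T[:3,3],d@T[:3,:3].T
def onz(c,uv,z,T=None):
    o,d=rays(c,uv,T);return o+d*((z-o[2])/d[:,2])[:,None]
def proj(c,p,T=None):
    T=c["pose"] if T is None else T
    h=c["image"].shape[0];f=h/2/np.tan(np.radians(c["fovy"])/2)
    q=(np.atleast_2d(p)-T[:3,3])@T[:3,:3];return np.c_[c["cx"]+f*q[:,0]/-q[:,2],c["cy"]-f*q[:,1]/-q[:,2]]
E
python3 - <<'E'
from h import *
for n,pts in {"scene":[(293,225),(346,242),(402,256),(213,205),(270,245),(330,200)],"side":[(370,237),(350,275),(330,315),(392,197),(300,250)]}.items():
    im=capture(n)["image"];print(n,[im[v,u].tolist() for u,v in pts])
im=capture("scene")["image"][160:340,150:470,::-1];cv2.imwrite("pics/sc.png",cv2.resize(im,None,fx=2.5,fy=2.5,interpolation=cv2.INTER_CUBIC))
im=capture("side")["image"][160:370,210:440,::-1];cv2.imwrite("pics/sd.png",cv2.resize(im,None,fx=2.8,fy=2.8,interpolation=cv2.INTER_CUBIC))
E
```

```text
scene [[129, 128, 127], [131, 131, 128], [126, 125, 121], [198, 201, 189], [71, 71, 75], [76, 78, 80]]
side [[114, 112, 115], [115, 114, 116], [113, 113, 113], [194, 197, 187], [67, 67, 73]]
```

View pics/sc.png

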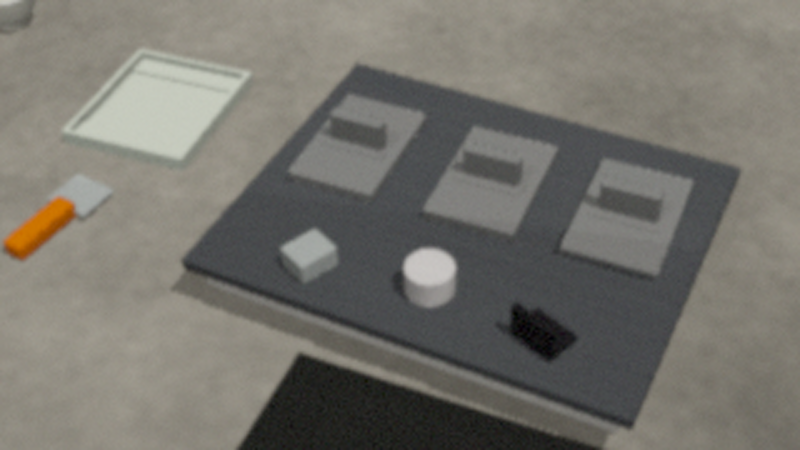

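View pics/sd.png

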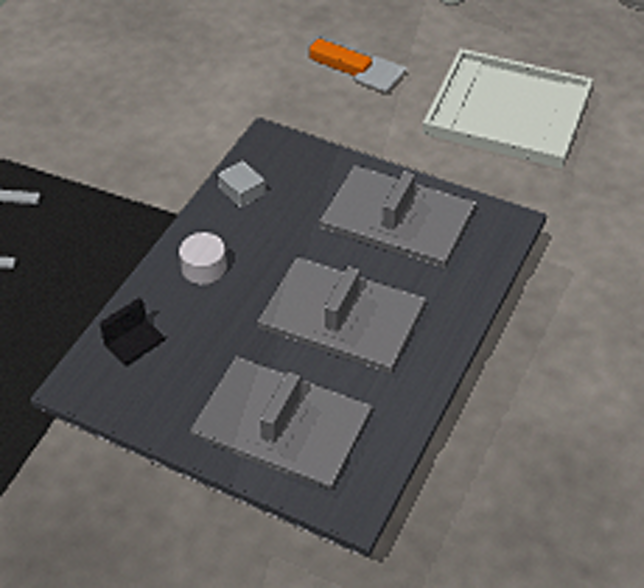

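```bash
python3 - <<'E'
from h import *
for n in ["scene","side"]:
    c=capture(n);im=c["image"];hsv=cv2.cvtColor(im,cv2.COLOR_RGB2HSV)
    g=cv2.cvtColor(im,cv2.COLOR_RGB2GRAY)
    d=((g<98)).astype(np.uint8)
    # plate hull: dark component containing a plate pixel
    seed={"scene":(330,200),"side":(300,250)}[n]
    nn,l=cv2.connectedComponents(cv2.morphologyEx(d,cv2.MORPH_OPEN,np.ones((3,3))));
    m=(l==l[seed[1],seed[0]]).astype(np.uint8)
    k=cv2.findContours(m,0,2)[0];k=max(k,key=cv2.contourArea)
    pm=np.zeros_like(m);cv2.drawContours(pm,[k],-1,1,-1)
    pq=onz(c,cv2.approxPolyDP(cv2.convexHull(k),6,True)[:,0],0.05)[:,:2];print(n,"plate corners",pq.round(3).tolist())
    lid=((g>=96)&(g<175)&(pm>0)).astype(np.uint8)
    for k in cv2.findContours(lid,0,2)[0]:
        if cv2.contourArea(k)<500: continue
        P=onz(c,k[:,0],0.06)[:,:2].astype(np.float32)
        print("lid px",k[:,0].mean(0).round(),cv2.minAreaRect(P*1000))
    t=((g>150)&(abs(im[:,:,0].astype(int)-im[:,:,2])<25)).astype(np.uint8)
    nn,l=cv2.connectedComponents(t);s={"scene":(213,205),"side":(392,197)}[n]
    k=max(cv2.findContours((l==l[s[1],s[0]]).astype(np.uint8),0,2)[0],key=cv2.contourArea)
    for z in(0.005,0.015):print("tray",z,cv2.minAreaRect((onz(c,k[:,0],z)[:,:2]*1000).astype(np.float32)))
    # plate rect
E
```

```text
scene plate corners [[0.711, -0.136], [0.424, -0.117], [0.441, 0.257], [0.738, 0.242]]
lid px [400. 245.] ((538.496826171875, 184.9270782470703), (81.00492858886719, 121.79918670654297), 89.26543426513672)
lid px [346. 231.] ((537.2172241210938, 65.28331756591797), (81.95892333984375, 122.50955200195312), 89.65711975097656)
lid px [293. 217.] ((535.8462524414062, -61.63581466674805), (84.27305603027344, 122.8209228515625), 89.26536560058594)
tray 0.005 ((488.54986572265625, -308.2591552734375), (155.33804321289062, 136.83197021484375), 2.3013718128204346)
tray 0.015 ((499.3145446777344, -299.4103088378906), (153.07972717285156, 134.84271240234375), 2.3013715744018555)
side plate corners [[0.415, -0.117], [0.421, 0.259], [0.598, 0.547], [0.984, 0.44], [0.989, 0.018], [0.706, -0.134]]
lid px [310. 310.] ((537.5302124023438, 186.88601684570312), (84.35547637939453, 119.11968231201172), 88.37007141113281)
lid px [333. 270.] ((536.50634765625, 63.84128952026367), (86.85338592529297, 118.6170883178711), 89.76481628417969)
tray 0.005 ((502.6108093261719, -307.94921875), (147.05491638183594, 131.6186981201172), 2.360180616378784)
tray 0.015 ((500.07794189453125, -296.2848205566406), (145.33062744140625, 130.07542419433594), 2.3601624965667725)
```

```bash
cat >> h.py <<'E'
from scipy.spatial.transform import Rotation as Ro
def tool():
    s=get_state();return s,np.array(s["tcp_pos"]),Ro.from_euler("xyz",s["eef_rot"],degrees=True).as_matrix()
def plan(p,yaw=None):
    s,t,R=tool()
    print("t",round(s["time_s"],2),"tcp",t.round(4),"F",np.round(s["contact_force"],2),"w",round(s["gripper_width"],4),"j6",s["joints"][5].round(1))
    print("tool axes y",R[:,1].round(3),"z",R[:,2].round(3),"x",R[:,0].round(3))
    print("delta tool",(R.T@(np.array(p)-t)).round(4))
    if yaw is not None:
        cur=np.arctan2(R[1,1],R[0,1])
        d=(np.radians(yaw)-cur+np.pi/2)%np.pi-np.pi/2
        print("tool y yaw",np.degrees(cur).round(2),"roll needed rad",(-d).round(4)) # x down: roll + = world yaw -
E
python3 - <<'E'
from h import *
plan([0.485,-0.062,0.14],-0.7)
E
```

```text
t 0.45 tcp [ 0.2458 -0.6286  0.2265] F [ 0.24  0.26 -0.28] w 0.0877 j6 -16.5
tool axes y [-0.364  0.931  0.   ] z [ 0.931  0.364 -0.   ] x [-0.  0. -1.]
delta tool [0.0866 0.4405 0.4291]
tool y yaw 111.36 roll needed rad -1.1858
```

```bash
python3 -m creep '{"jaw":[1,1,1,1,1,1,1,1,1,1],"translation":[[0,0.034,0.033],[0,0.034,0.033],[0,0.034,0.033],[0,0.034,0.033],[0,0.034,0.033],[0,0.034,0.033],[0,0.034,0.033],[0,0.034,0.033],[0,0.034,0.033],[0,0.034,0.033]],"roll":[0,0,0,0,0,0,0,0,0,0]}' 10
python3 -m creep '{"jaw":[1,1,1,1,1,1,1,1,1,1],"translation":[[0,0,0],[0,0,0],[0,0,0],[0,0,0],[0,0,0],[0,0,0],[0,0,0],[0,0,0],[0,0,0],[0,0,0]],"roll":[-0.148,-0.148,-0.148,-0.148,-0.148,-0.148,-0.148,-0.148,0,0]}'
python3 - <<'E'
from h import *
plan([0.485,-0.062,0.14],-0.7)
s,t,R=tool();c=capture("wrist");cv2.imwrite("pics/w1.png",c["image"][:,:,::-1])
E
```

```text
time_s: 1.45
tcp_pos: [0.4297, -0.1899, 0.2271]
eef_rot: [-24.1, 89.9, -2.7]
contact_force: [0.9, -0.8, -0.5]
gripper_width: 0.0133
time_s: 2.45
tcp_pos: [0.4293, -0.1918, 0.2267]
eef_rot: [-83.7, 90.0, 5.3]
contact_force: [-0.8, 0.2, 0.7]
gripper_width: 0.0006
t 2.45 tcp [ 0.4293 -0.1918  0.2267] F [-0.79  0.23  0.69] w 0.0006 j6 -1.1
tool axes y [-1.     0.018 -0.   ] z [0.018 1.    0.   ] x [ 0.  0. -1.]
delta tool [ 0.0867 -0.0533  0.1308]
tool y yaw 178.94 roll needed rad -0.0062
```

View pics/w1.png

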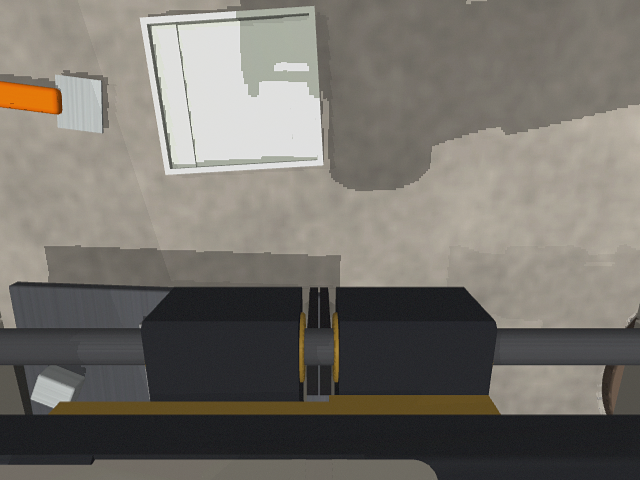

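Wrist view: tray rim corners at about (141,18), (314,7), (323,164), (166,174). I'll use that to cross-check the tray pose.

```bash
python3 - <<'E'
from h import *
s,t,R=tool();c=capture("wrist")
T=np.eye(4);T[:3,:3]=R;T[:3,3]=t;T=T@c["tool_from_camera"]
P=onz(c,[(141,18),(314,7),(323,164),(166,174)],0.015,T)
print(P.round(4),P.mean(0).round(4),[np.linalg.norm(P[i]-P[i-1]).round(4) for i in range(4)])
print(np.degrees(np.arctan2(P[0,1]-P[1,1],P[0,0]-P[1,0])))
E
```

```text
[[ 0.5743 -0.3585  0.015 ]
 [ 0.43   -0.3639  0.015 ]
 [ 0.4245 -0.236   0.015 ]
 [ 0.5694 -0.2296  0.015 ]] [ 0.4996 -0.297   0.015 ] [np.float64(0.129), np.float64(0.1445), np.float64(0.128), np.float64(0.1451)]
2.1708563946153077
```

```bash
python3 -m creep '{"jaw":[1,1,1,1,1,1,1,1,1,1],"translation":[[0.01,-0.018,0.044],[0.01,-0.018,0.044],[0.02,-0.017,0.043],[0.04,0,0],[0.03,0,0],[0.02,0,0],[0.010,0,0],[0.004,0,0],[0.002,0,0],[0,0,0]],"roll":[0,0,0,0,0,0,0,0,0,0]}'
python3 - <<'E'
from h import *
plan([0.485,-0.062,0.06],-0.7)
c=capture("side");cv2.imwrite("pics/s2.png",cv2.resize(c["image"][130:370,200:520,::-1],None,fx=2.4,fy=2.4))
E
```

```text
time_s: 3.55
tcp_pos: [0.4847, -0.0619, 0.0815]
eef_rot: [-79.8, 89.9, 9.4]
contact_force: [-0.2, 0.2, -0.3]
gripper_width: 0.0004
t 3.55 tcp [ 0.4847 -0.0619  0.0815] F [-0.18  0.2  -0.26] w 0.0004 j6 -16.7
tool axes y [-1.     0.014 -0.001] z [0.014 1.    0.   ] x [ 0.001  0.    -1.   ]
delta tool [ 0.0215 -0.0003 -0.0001]
tool y yaw 179.17 roll needed rad -0.0023
```

View pics/s2.png

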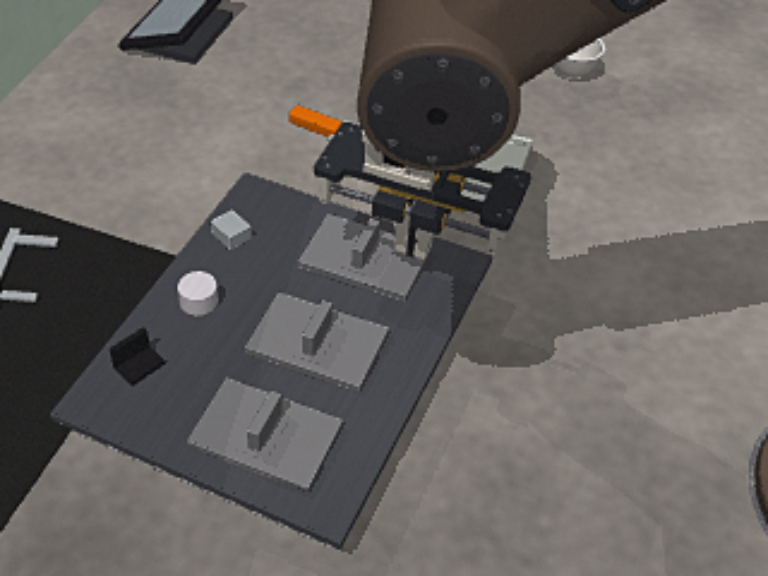

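The tray is at (0.500,-0.297) with yaw 2.2°, and all three views agree. The fingers are over the near end of the right lid. I'll descend gently.

```bash
python3 -m creep '{"jaw":[1,1,1,1,1,1,1,1,1,1],"translation":[[0.006,0,0],[0.005,0,0],[0.004,0,0],[0.002,0,0],[0.001,0,0],[0.0005,0,0],[0.0005,0,0],[0.0005,0,0],[0.0005,0,0],[0,0,0]],"roll":[0,0,0,0,0,0,0,0,0,0]}'

```

```text
time_s: 4.6
tcp_pos: [0.484, -0.0618, 0.0607]
eef_rot: [-6.6, 90.0, 82.6]
contact_force: [-0.6, 0.8, -0.4]
gripper_width: 0.0004
```

```bash
python3 -m creep '{"jaw":[1,1,1,1,1,1,1,1,1,1],"translation":[[0.0003,0,0],[0.0003,0,0],[0.0003,0,0],[0.0003,0,0],[0.0003,0,0],[0,0,0],[0,0,0],[0,0,0],[0,0,0],[0,0,0]],"roll":[0,0,0,0,0,0,0,0,0,0]}'

```

```text
time_s: 5.6
tcp_pos: [0.4841, -0.0618, 0.0599]
eef_rot: [-98.0, 90.0, -8.8]
contact_force: [-3.4, 1.3, 8.8]
gripper_width: 0.0008
```

Firm at 0.0599 m with 8.8 N, so the right lid is flat. Middle lid next.

```bash
python3 -m creep '{"jaw":[1,1,1,1,1,1,1,1,1,1],"translation":[[-0.008,0,0],[-0.018,0,0],[-0.008,0,0.02],[0,0,0.046],[0,0,0.042],[0,0,0.018],[0.012,0,0],[0.010,0,0],[0.006,0,0],[0.003,0,0]],"roll":[0,0,0,0,0,0,0,0,0,0]}'
python3 -m creep '{"jaw":[1,1,1,1,1,1,1,1,1,1],"translation":[[0.001,0,0],[0.0005,0,0],[0.0005,0,0],[0.0005,0,0],[0,0,0],[0,0,0],[0,0,0],[0,0,0],[0,0,0],[0,0,0]],"roll":[0,0,0,0,0,0,0,0,0,0]}'

```

```text
time_s: 6.6
tcp_pos: [0.4854, 0.0635, 0.0615]
eef_rot: [119.1, 89.9, -151.7]
contact_force: [-0.2, 0.3, -0.0]
gripper_width: 0.0004
time_s: 7.6
tcp_pos: [0.486, 0.0641, 0.0601]
eef_rot: [-98.9, 90.0, -9.7]
contact_force: [-1.2, -2.0, 6.0]
gripper_width: 0.0003
```

The middle lid is also firm, at 0.0601 m with 6 N. That leaves the left lid.

```bash
python3 -m creep '{"jaw":[1,1,1,1,1,1,1,1,1,1],"translation":[[-0.008,0,0],[-0.018,0,0],[-0.008,0,0.02],[0,0,0.044],[0,0,0.040],[0,0,0.018],[0.012,0,0],[0.010,0,0],[0.006,0,0],[0.003,0,0]],"roll":[0,0,0,0,0,0,0,0,0,0]}'
python3 -m creep '{"jaw":[1,1,1,1,1,1,1,1,1,1],"translation":[[0.001,0,0],[0.0005,0,0],[0.0005,0,0],[0.0005,0,0],[0,0,0],[0,0,0],[0,0,0],[0,0,0],[0,0,0],[0,0,0]],"roll":[0,0,0,0,0,0,0,0,0,0]}'

```

```text
time_s: 8.6
tcp_pos: [0.4869, 0.1847, 0.0616]
eef_rot: [129.2, 89.9, -141.7]
contact_force: [0.6, -0.7, -0.7]
gripper_width: 0.0003
time_s: 9.6
tcp_pos: [0.4875, 0.1862, 0.0602]
eef_rot: [-41.1, 90.0, 48.1]
contact_force: [-1.3, 0.6, -0.8]
gripper_width: 0.0003
```

```bash
python3 -m creep '{"jaw":[1,1,1,1,1,1,1,1,1,1],"translation":[[0.0005,0,0],[0.0005,0,0],[0.0005,0,0],[0.0005,0,0],[0.0005,0,0],[0.0005,0,0],[0,0,0],[0,0,0],[0,0,0],[0,0,0]],"roll":[0,0,0,0,0,0,0,0,0,0]}'

```

```text
time_s: 10.6
tcp_pos: [0.4875, 0.1861, 0.0572]
eef_rot: [85.8, 90.0, 175.0]
contact_force: [-1.0, 0.4, -0.2]
gripper_width: 0.0007
```

```bash
python3 -m creep '{"jaw":[1,1,1,1,1,1,1,1,1,1],"translation":[[0.0003,0,0],[0.0003,0,0],[0.0003,0,0],[0.0003,0,0],[0,0,0],[0,0,0],[0,0,0],[0,0,0],[0,0,0],[0,0,0]],"roll":[0,0,0,0,0,0,0,0,0,0]}'
python3 - <<'E'
from h import *
c=capture("side");cv2.imwrite("pics/s3.png",cv2.resize(c["image"][200:350,250:450,::-1],None,fx=4,fy=4));plan([0.592,0.1855,0.06])
E
```

```text
time_s: 11.6
tcp_pos: [0.4875, 0.1861, 0.0566]
eef_rot: [-76.6, 90.0, 12.6]
contact_force: [-3.6, -1.0, 8.4]
gripper_width: 0.0006
t 11.65 tcp [0.4875 0.1861 0.0566] F [-2.38 -1.14  8.41] w 0.0006 j6 -43.3
tool axes y [-1.     0.014 -0.   ] z [0.014 1.    0.   ] x [ 0.  0. -1.]
delta tool [-0.0034 -0.1045  0.0008]
```

View pics/s3.png

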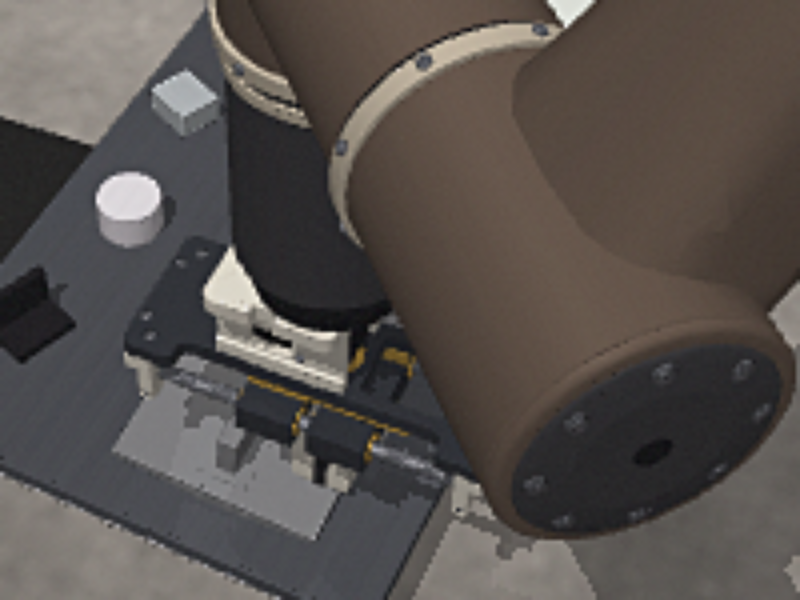

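The left lid sank 3.5 mm at near zero force and then went firm at 8.4 N, so it is the warped one. Now its far end.

```bash
python3 -m creep '{"jaw":[1,1,1,1,1,1,1,1,1,1],"translation":[[-0.005,0,0],[-0.02,0,0],[-0.02,0,0],[0,-0.02,0],[0,-0.04,0],[0,-0.03,0],[0,-0.0135,0],[0.018,0,0],[0.014,0,0],[0.005,0,0]],"roll":[0,0,0,0,0,0,0,0,0,0]}'
python3 -m creep '{"jaw":[1,1,1,1,1,1,1,1,1,1],"translation":[[0.002,0,0],[0.001,0,0],[0.0005,0,0],[0.0005,0,0],[0.0005,0,0],[0.0005,0,0],[0.0005,0,0],[0.0005,0,0],[0,0,0],[0,0,0]],"roll":[0,0,0,0,0,0,0,0,0,0]}'

```

```text
time_s: 12.65
tcp_pos: [0.5895, 0.1839, 0.062]
eef_rot: [118.3, 89.8, -152.6]
contact_force: [-0.3, -0.4, -0.1]
gripper_width: 0.0005
time_s: 13.65
tcp_pos: [0.591, 0.1847, 0.058]
eef_rot: [112.6, 90.0, -158.2]
contact_force: [0.3, 1.0, -0.2]
gripper_width: 0.0004
```

```bash
python3 -m creep '{"jaw":[1,1,1,1,1,1,1,1,1,1],"translation":[[0.0004,0,0],[0.0004,0,0],[0.0004,0,0],[0.0003,0,0],[0,0,0],[0,0,0],[0,0,0],[0,0,0],[0,0,0],[0,0,0]],"roll":[0,0,0,0,0,0,0,0,0,0]}'

```

```text
time_s: 14.65
tcp_pos: [0.5911, 0.1847, 0.0566]
eef_rot: [-67.6, 90.0, 21.6]
contact_force: [-1.1, -0.8, 3.7]
gripper_width: 0.0003
```

Landing has started. I'll press slightly further and hold.

```bash
python3 -m creep '{"jaw":[1,1,1,1,1,1,1,1,1,1],"translation":[[0.0003,0,0],[0.0002,0,0],[0,0,0],[0,0,0],[0,0,0],[0,0,0],[0,0,0],[0,0,0],[0,0,0],[0,0,0]],"roll":[0,0,0,0,0,0,0,0,0,0]}'
python3 - <<'E'
from h import *
c=capture("scene");cv2.imwrite("pics/c4.png",cv2.resize(c["image"][170:320,300:500,::-1],None,fx=4,fy=4));plan([0.5385,0.1855,0.13],-1)
E
```

```text
time_s: 15.65
tcp_pos: [0.5911, 0.1847, 0.0564]
eef_rot: [-82.7, 90.0, 6.5]
contact_force: [-1.9, -0.8, 7.4]
gripper_width: 0.0006
t 15.7 tcp [0.5911 0.1847 0.0564] F [-1.13 -0.65  7.33] w 0.0006 j6 -36.2
tool axes y [-1.     0.014 -0.   ] z [0.014 1.    0.   ] x [ 0.  0. -1.]
delta tool [-0.0736  0.0526  0.0001]
tool y yaw 179.21 roll needed rad 0.0037
```

View pics/c4.png

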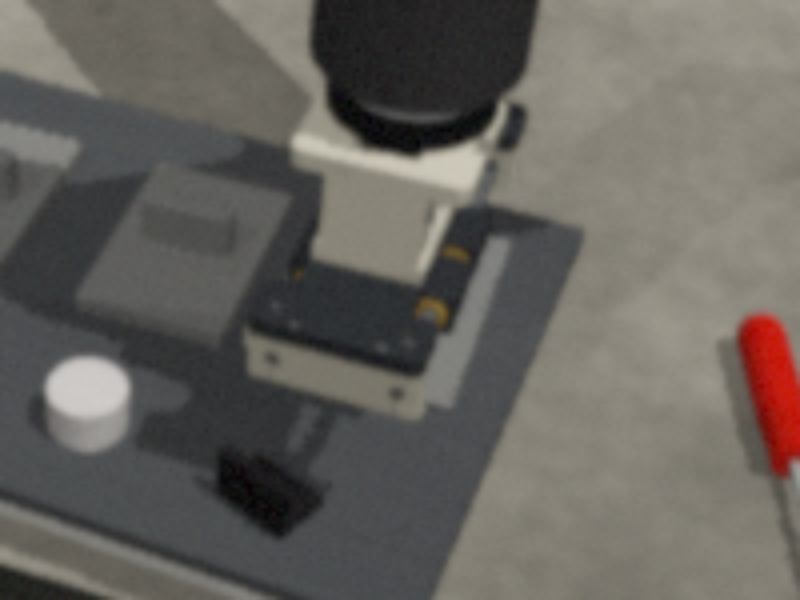

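```bash
python3 -m creep '{"jaw":[1,1,-0.2,-0.2,-0.2,-0.2,-0.2,-0.2,-0.2,-0.2],"translation":[[-0.005,0,0],[-0.02,0,0],[-0.03,0,0],[-0.0185,0.02,0],[0,0.025,0],[0,0.0075,0],[0,0,0],[0,0,0],[0,0,0],[0,0,0]],"roll":[0,0,0,0,0,0,0,0,0,0]}' 25
python3 - <<'E'
from h import *
plan([0.5385,0.1855,0.13],-1)
c=capture("side");cv2.imwrite("pics/s5.png",cv2.resize(c["image"][200:350,250:450,::-1],None,fx=4,fy=4))
c=capture("wrist");cv2.imwrite("pics/w5.png",c["image"][:,:,::-1])
E
```

```text
time_s: 16.7
tcp_pos: [0.5389, 0.1853, 0.129]
eef_rot: [134.3, 90.0, -136.5]
contact_force: [-0.5, -0.5, -0.9]
gripper_width: 0.0521
t 16.7 tcp [0.5389 0.1853 0.129 ] F [-0.46 -0.53 -0.9 ] w 0.0521 j6 -39.5
tool axes y [-1.     0.014  0.001] z [ 0.014  1.    -0.001] x [-0.001 -0.001 -1.   ]
delta tool [-0.001   0.0004  0.0002]
tool y yaw 179.18 roll needed rad 0.0031
```

View pics/s5.png

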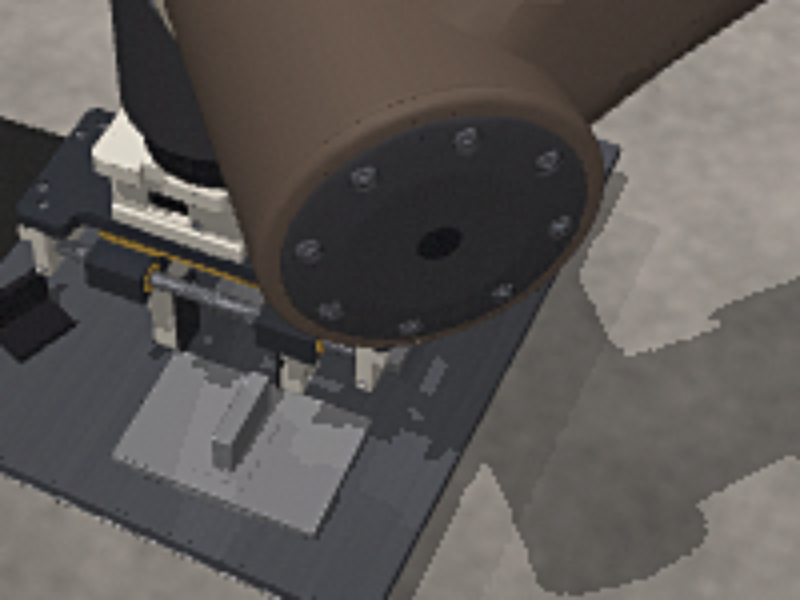

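View pics/w5.png

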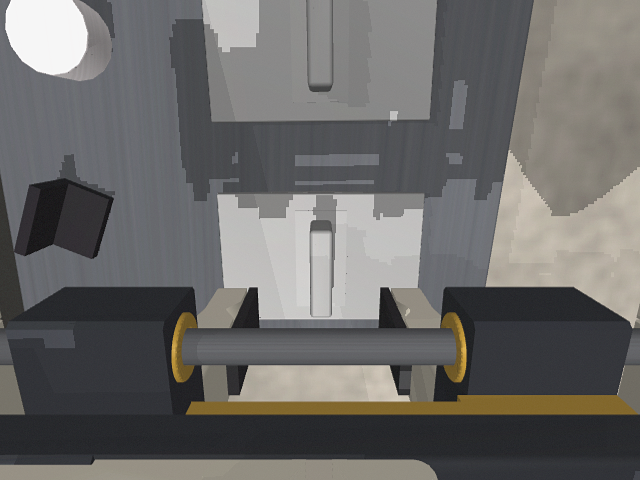

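Wrist view: bar top spans columns 311–331, rows 232–317, and the lid's right edge runs (218,195)–(424,195). The bar is centred between the fingers.

```bash
python3 - <<'E'
from h import *
s,t,R=tool();c=capture("wrist")
T=np.eye(4);T[:3,:3]=R;T[:3,3]=t;T=T@c["tool_from_camera"]
print(onz(c,[(311,232),(331,232),(311,317),(331,317)],0.088,T).round(4))
print(onz(c,[(218,195),(424,195)],0.06,T).round(4))
plan([0.5385,0.186,0.066],-1)
E
```

```text
[[0.5423 0.1618 0.088 ]
 [0.5319 0.1619 0.088 ]
 [0.5432 0.2101 0.088 ]
 [0.5322 0.2102 0.088 ]]
[[0.596  0.1462 0.06  ]
 [0.4775 0.1479 0.06  ]]
t 16.85 tcp [0.5387 0.1853 0.1292] F [-0.57  0.68  0.1 ] w 0.0526 j6 -39.5
tool axes y [-1.     0.014  0.   ] z [ 0.014  1.    -0.   ] x [-0. -0. -1.]
delta tool [0.0632 0.0002 0.0007]
tool y yaw 179.18 roll needed rad 0.0031
```

```bash
python3 -m creep '{"jaw":[-0.2,-0.2,-0.2,-0.2,-0.2,-0.2,1,1,1,1],"translation":[[0.02,0.001,0.001],[0.02,0,0],[0.012,0,0],[0.007,0,0],[0.004,0,0],[0,0,0],[0,0,0],[0,0,0],[0,0,0],[0,0,0]],"roll":[0,0,0,0,0,0,0,0,0,0]}' 20
python3 -m creep '{"jaw":[1,1,1,1,1,1,1,1,1,1],"translation":[[0,0,0],[0,0,0],[-0.002,0,0],[-0.004,0,0],[-0.008,0,0],[-0.015,0,0],[-0.025,0,0],[-0.025,0,0],[-0.015,0,0],[-0.006,0,0]],"roll":[0,0,0,0,0,0,0,0,0,0]}' 20
python3 - <<'E'
from h import *
plan([0.5,-0.297,0.16],2.2)
c=capture("wrist");cv2.imwrite("pics/w6.png",c["image"][:,:,::-1])
E
```

```text
time_s: 17.85
tcp_pos: [0.5377, 0.1865, 0.0669]
eef_rot: [-54.5, 90.0, 34.7]
contact_force: [0.4, 0.7, 0.0]
gripper_width: 0.0259
time_s: 18.85
tcp_pos: [0.5383, 0.1869, 0.169]
eef_rot: [-55.7, 89.8, 33.5]
contact_force: [-0.1, 0.4, -1.9]
gripper_width: 0.012
t 18.85 tcp [0.5383 0.1869 0.169 ] F [-0.05  0.41 -1.9 ] w 0.012 j6 -39.6
tool axes y [-1.     0.014 -0.003] z [0.014 1.    0.002] x [ 0.003  0.002 -1.   ]
delta tool [ 0.008   0.0317 -0.4844]
tool y yaw 179.21 roll needed rad -0.0521
```

View pics/w6.png

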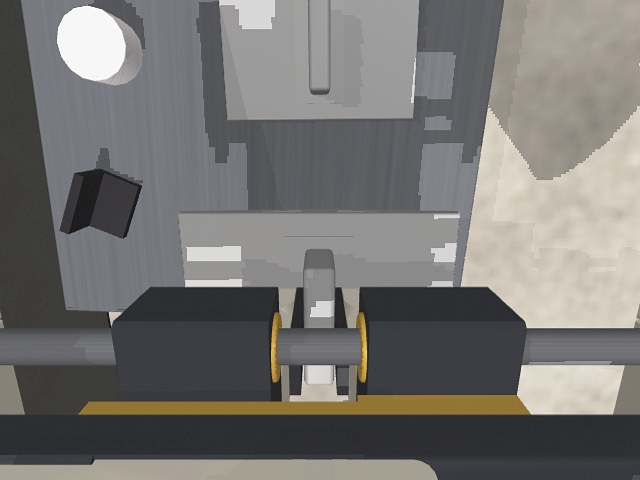

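```bash
python3 -m creep '{"jaw":[1,1,1,1,1,1,1,1,1,1],"translation":[[0,0,-0.015],[0,0,-0.03],[0,0.003,-0.04],[0,0.005,-0.045],[0,0.005,-0.045],[0,0.005,-0.045],[0,0.005,-0.045],[0,0.005,-0.045],[0,0.003,-0.045],[0,0,-0.04]],"roll":[0,0,0,0,0,0,0,0,0,0]}'
python3 -m creep '{"jaw":[1,1,1,1,1,1,1,1,1,1],"translation":[[0,0,-0.04],[0,0,-0.03],[0,0,-0.015],[0,0,-0.004],[0.01,0,0],[0.02,0,0],[0.02,0,0],[0.015,0,0],[0.005,0,0],[0,0,0]],"roll":[0,0,0,0,-0.026,-0.026,0,0,0,0]}'
python3 - <<'E'
from h import *
plan([0.5,-0.297,0.03],2.2)
c=capture("scene");cv2.imwrite("pics/c7.png",cv2.resize(c["image"][130:280,130:330,::-1],None,fx=4,fy=4))
c=capture("side");cv2.imwrite("pics/s7.png",cv2.resize(c["image"][120:270,300:500,::-1],None,fx=4,fy=4))
E
```

```text
time_s: 19.9
tcp_pos: [0.4991, -0.2104, 0.1655]
eef_rot: [81.2, 89.9, 170.4]
contact_force: [2.4, 0.5, -1.4]
gripper_width: 0.0119
time_s: 20.9
tcp_pos: [0.4992, -0.296, 0.0955]
eef_rot: [71.0, 89.9, 163.2]
contact_force: [0.8, -0.1, -1.0]
gripper_width: 0.0117
t 20.9 tcp [ 0.4992 -0.296   0.0955] F [ 0.82 -0.05 -1.03] w 0.0117 j6 13.7
tool axes y [-0.999 -0.04   0.002] z [-0.04   0.999  0.001] x [-0.002  0.001 -1.   ]
delta tool [ 0.0655 -0.0008 -0.0011]
tool y yaw -177.72 roll needed rad 0.0014
```

View pics/c7.png

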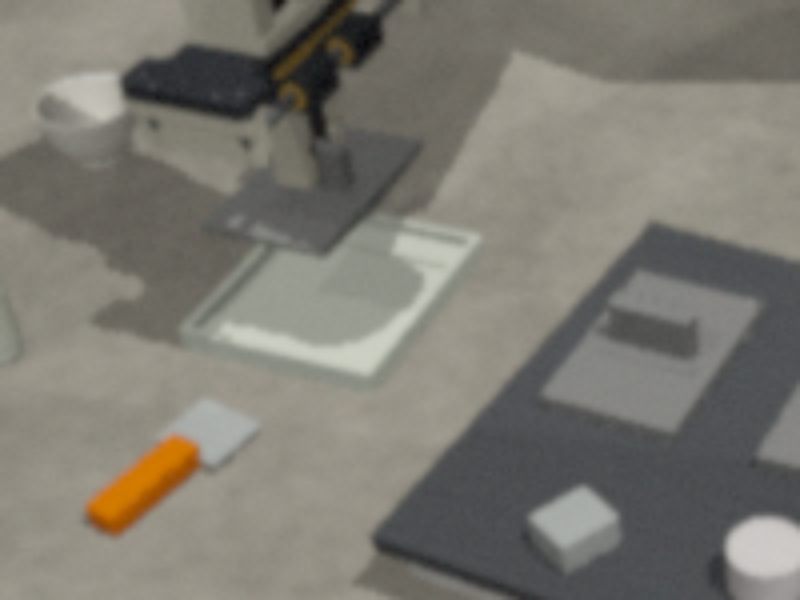

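View pics/s7.png

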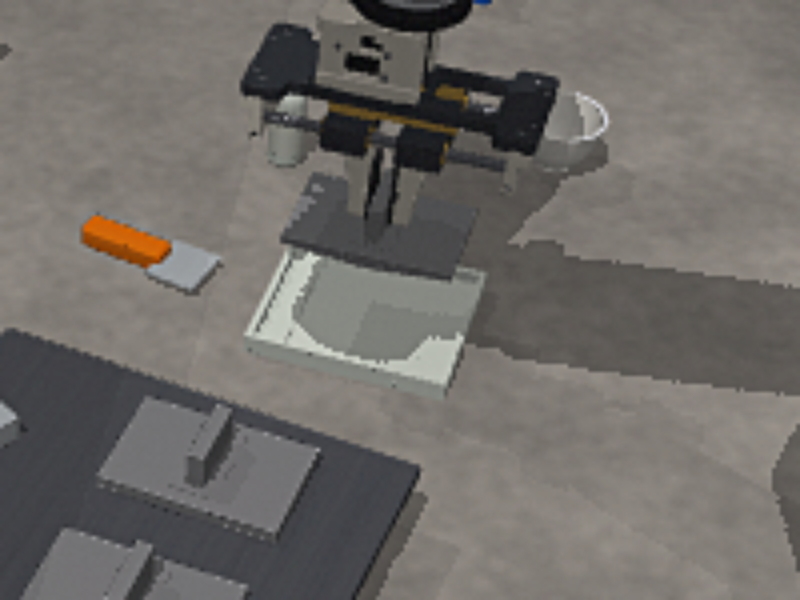

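```bash
python3 - <<'E'
from h import *
c=capture("scene");print(onz(c,[(152,160)],0.02).round(3))
c=capture("side");print(onz(c,[(440,153),(372,150)],0.02).round(3))
E
python3 -m creep '{"jaw":[1,1,1,1,1,1,1,1,1,1],"translation":[[0.01,0,-0.001],[0.018,0,0],[0.015,0,0],[0.01,0,0],[0.005,0,0],[0.003,0,0],[0.002,0,0],[0.001,0,0],[0,0,0],[0,0,0]],"roll":[0,0,0,0,0,0,0,0,0,0]}'
```

```text
[[ 0.41  -0.553  0.02 ]]
[[ 0.419 -0.55   0.02 ]
 [ 0.624 -0.481  0.02 ]]
time_s: 22.1
tcp_pos: [0.5, -0.2982, 0.0329]
eef_rot: [-105.2, 90.0, -13.0]
contact_force: [0.9, 0.3, -1.6]
gripper_width: 0.0119
```

```bash
python3 - <<'E'
from h import *
a=capture("scene")["image"][150:250,150:280,::-1]
b=capture("side")["image"][150:250,340:470,::-1]
cv2.imwrite("pics/c8.png",cv2.resize(np.hstack([a,b]),None,fx=3,fy=3,interpolation=2))
E
```

```text
(no output)
```

View pics/c8.png

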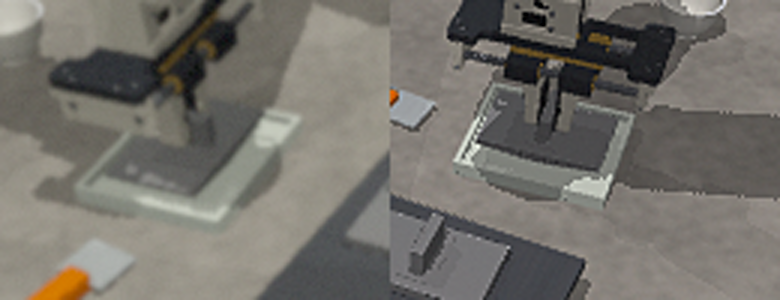

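The lid sits inside the rim outline in both views. I'll lower the last centimetre slowly.

```bash
python3 -m creep '{"jaw":[1,1,1,1,1,1,1,1,1,1],"translation":[[0.002,0,0],[0.002,0,0],[0.0015,0,0],[0.001,0,0],[0.001,0,0],[0.0005,0,0],[0.0005,0,0],[0.0005,0,0],[0.0003,0,0],[0,0,0]],"roll":[0,0,0,0,0,0,0,0,0,0]}'
```

```text
time_s: 23.2
tcp_pos: [0.4998, -0.2981, 0.0232]
eef_rot: [71.2, 90.0, 163.4]
contact_force: [0.1, -1.0, -1.4]
gripper_width: 0.0118
```

```bash
python3 -m creep '{"jaw":[1,1,1,1,1,1,1,1,1,1],"translation":[[0.0003,0,0],[0.0003,0,0],[0.0003,0,0],[0.0003,0,0],[0.0003,0,0],[0,0,0],[0,0,0],[0,0,0],[0,0,0],[0,0,0]],"roll":[0,0,0,0,0,0,0,0,0,0]}'
```

```text
time_s: 24.2
tcp_pos: [0.4997, -0.2981, 0.0217]
eef_rot: [90.1, 90.0, -177.7]
contact_force: [-0.2, 0.3, -1.5]
gripper_width: 0.0121
```

```bash
python3 -m creep '{"jaw":[1,1,1,1,1,1,1,1,1,1],"translation":[[0.0002,0,0],[0.0002,0,0],[0.0002,0,0],[0.0002,0,0],[0.0002,0,0],[0,0,0],[0,0,0],[0,0,0],[0,0,0],[0,0,0]],"roll":[0,0,0,0,0,0,0,0,0,0]}'
```

```text
time_s: 25.2
tcp_pos: [0.4998, -0.2981, 0.0217]
eef_rot: [-130.3, 90.0, -38.1]
contact_force: [-3.3, 3.4, 8.2]
gripper_width: 0.0118
```

On the floor, at 8 N. Release and retreat.

```bash
python3 -m creep '{"jaw":[1,1,-0.2,-0.2,-0.2,-0.2,-0.2,-0.2,-0.2,-0.2],"translation":[[-0.0004,0,0],[0,0,0],[0,0,0],[0,0,0],[0,0,0],[0,0,0],[0,0,0],[0,0,0],[-0.002,0,0],[-0.008,0,0]],"roll":[0,0,0,0,0,0,0,0,0,0]}'
python3 -m creep '{"jaw":[-0.2,-0.2,-0.2,-0.2,-0.2,-0.2,-0.2,-0.2,-0.2,-0.2],"translation":[[-0.02,0,0],[-0.03,0,0],[-0.04,0,0],[-0.04,0,0],[-0.03,0,0],[0,0.04,-0.01],[0,0.04,-0.02],[0,0.02,-0.03],[0,0,-0.04],[0,0,-0.02]],"roll":[0,0,0,0,0,0,0,0,0,0]}'
python3 -m creep '{"jaw":[-0.2,-0.2,-0.2,-0.2,-0.2,-0.2,-0.2,-0.2,-0.2,-0.2],"translation":[[0,0,-0.04],[0,0,-0.04],[0,0,-0.04],[0,0,-0.03],[0,0,0],[0,0,0],[0,0,0],[0,0,0],[0,0,0],[0,0,0]],"roll":[0,0,0,0,0,0,0,0,0,0]}'
python3 - <<'E'
from h import *
for n,cr in (("scene",(slice(130,330),slice(120,480))),("side",(slice(140,370),slice(200,450)))):
    c=capture(n);im=c["image"];cv2.imwrite(f"pics/{n}9.png",cv2.resize(im[cr][:,:,::-1],None,fx=2.2,fy=2.2,interpolation=2))
E
```

```text
time_s: 26.2
tcp_pos: [0.4992, -0.2979, 0.0307]
eef_rot: [72.2, 89.9, 164.3]
contact_force: [-0.3, -0.3, -0.3]
gripper_width: 0.0521
time_s: 27.2
tcp_pos: [0.4038, -0.4241, 0.1924]
eef_rot: [-134.0, 89.9, -41.9]
contact_force: [-0.2, 0.1, 0.5]
gripper_width: 0.0527
time_s: 28.2
tcp_pos: [0.4104, -0.5712, 0.1916]
eef_rot: [-127.5, 90.0, -35.3]
contact_force: [-1.0, 0.5, -0.3]
gripper_width: 0.0526
```

View pics/scene9.png

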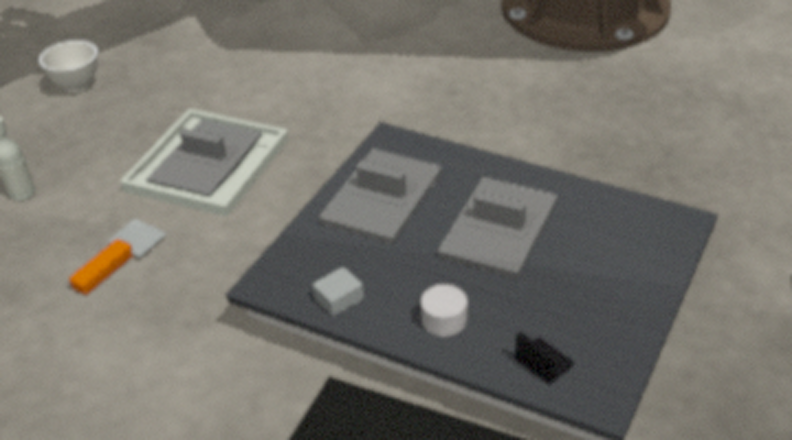

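View pics/side9.png

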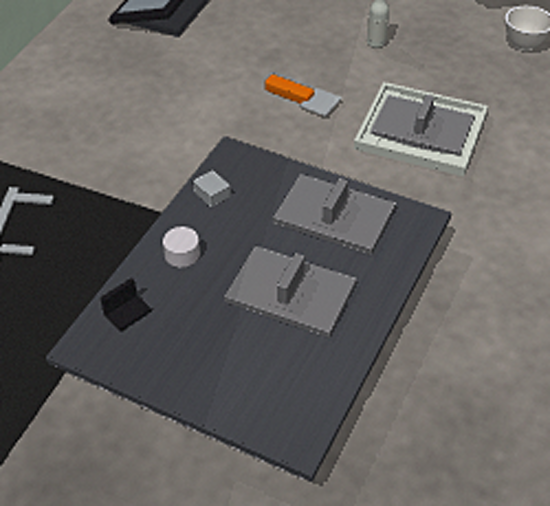

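```bash
python3 - <<'E'
from h import *
for n,(u,v) in {"scene":(213,203),"side":(392,197)}.items():
    c=capture(n);g=cv2.cvtColor(c["image"],cv2.COLOR_RGB2GRAY)
    m=np.zeros_like(g);m[v-22:v+22,u-35:u+35]=1
    uv=proj(c,[[0.435,-0.36,.015],[.565,-.355,.015],[.563,-.237,.015],[.433,-.242,.015]]).astype(int)
    q=np.zeros_like(g);cv2.fillConvexPoly(q,uv,1)
    k=max(cv2.findContours(((g<135)&(q>0)).astype(np.uint8),0,2)[0],key=cv2.contourArea)
    print(n,cv2.minAreaRect((onz(c,k[:,0],0.015)[:,:2]*1000).astype(np.float32)))
print(get_state()["contact_force"])
close_job()
E
```

```text
scene ((501.9951477050781, -302.4794921875), (125.89667510986328, 96.66191864013672), 4.050962448120117)
side ((499.5936584472656, -300.4750671386719), (132.51365661621094, 109.64125061035156), 3.662224769592285)
[-0.34792523  0.32665477 -0.22808544]
the job is handed in; nothing more can be done
```

The warped lid was the left one (highest y). It now lies grip bar up and lengthwise in the reject tray, and the job is handed in; the clock read about 28 s of the 72 s allowed. No verdict was reported.

- **Finding it:** The right and middle lids were firm on the near end, at 0.0599 m with 8.8 N and 0.0601 m with 6 N, so I did not press their far ends. The left lid sank about 3.5 mm with almost no force, then landed at about 8 N. It did the same on its far end at about 7 N, and each landing was held for over half a second.
- **Placing it:** I gripped the bar at 20 N and lowered the lid until it touched the tray floor at 8 N. The gripper height at touch-down (0.0217 m) matches the lid's middle resting on the floor rather than on the ledges. Then I let go and backed well clear.
- **Last checks:** Final pictures show the lid inside the tray, the two good lids still on the plate and the plate's bystanders and the scraper where they were. The screwdriver was outside those pictures, but the arm never went near it.
    - **Lid position:** Both cameras put its centre within about 6 mm of the tray's and its direction within about 2°. The outlines came out too large (126–133 x 97–110 mm, against 120 x 80), because they include the bar and tray shadow, so those position numbers are rough.
    - **Not measured:** I judged the good lids' positions by eye rather than re-measuring them. I also did not measure the placed lid's tilt.

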